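# Turn the drying leaf over onto the other trough

## Robot

A 6-joint arm with a two-finger parallel gripper is mounted at the origin on the work surface. World frame = base frame: x ahead of the robot, y to its left, z up, the work surface at z = 0. Lengths are in m, angles in rad, forces in N, time in s.
With the tool pointing down it reaches from about 0.3 to 0.875 m from the base axis. Payload 6.4 kg.
Tool frame: the origin (TCP) lies at the very end of the fingers, on their centre line; the grasp point (between the pads) lies 19 mm behind it; z points along the fingers, y is the line along which they close (so a half turn about z gives the same grasp; the last joint's range is limited). The gripper opens to 85 mm and grips with 20 to 120 N. Pads are 22 mm wide; open, the fingers measure 114 mm over their backs; the gripper's body (76 mm by 85 mm) begins 54 mm behind the grasp point. The pads swing forward as they close: fully open they stand 13 mm farther back than shut.
Start: joints at [-1.433, 0.181, 1.607, -0, 1.354, -0.206], TCP at [0.194, -0.541, 0.231] pointing down, gripper open.
Joint ranges: [-2.99, 2.99], [-0.89, 2.07], [0.3, 2.58], [-1.14, 4.28], [0, 2.63], [-3.12, 3.12]. Speed limits (rad/s): [2.57, 2.57, 3.01, 3.14, 3.14, 3.14].

## Interface

Orientations are given as a rotation vector (axis times angle).
In Python, from workcell import * gives the robot as it stands.
- The arm moves only by the tool arm_command, never from a script. Its argument "steps" is a list of rows, each an object with "claw": the closure, from 0 (fully open) to 1 (shut); "xyz": the shift along the tool's x, y, z in m, a list of three; "turn": the turn about the tool's z in rad. A call has 1 to 12 rows; each row shifts and turns the commanded pose from where the row before left it, along the tool's axes as they then stand; what a row does not reach is not made up. A row lasts 1/12 s, in which the tool goes at most 41.7 mm and 7.16 degrees, less where a joint would pass 70% of its speed; a pose out of reach is approached as far as the arm can. A call with a gripper value outside its range is refused whole. The fingers move at their own pace and stop on an object; "squeeze" is the grip in N (left out, the last holds). Time passes only in rows, so rows that do not move let the fingers close. It gives the time, the measured TCP pose, the force, the opening and the grip force at its end, in the units of the state.
- sense(): the state, without advancing time (a new reading comes with each control period).
- grab_frame(name): name is "scene" or "top"; returns the picture (400x640x3 uint8, red, green, blue); there is no depth.
- camera_model(name): a dict with "mtx" (3x3 intrinsics, pixels), "origin" and "orientation" of the camera in the world. Camera axes: x right, y down, z forward; pixel columns grow to the right and rows downward; lengths in m; the calibration is good to about 2 mm. A picture is of the moment at which its call begins. camera_model takes no time and is no camera call.
- finish_job(): hands the job in; it is judged then, once.
Trained networks look in the newest picture that a camera, given by its name, has taken for a name from the list of things; names that differ only in an ending like _2 or _b are one class to them, and where a whole thing is asked for, a point or a joint stands for the part that bears it (a point fixed in the world has none). Each returns a list of dicts, best first, with "score" (0 to 1); they miss things now and then, are a little off and sometimes report something else, mostly with a low value. They report only what shows in the picture. A call takes as long as a camera call. They do not tell look-alikes from the thing itself.
- silhouettes(camera, label): "region" (400x640 bool, what is visible of it) and "rect" ([left, top, width, height] in pixels, round what is visible of it).
The state is a dict: "time": time; "q": joint angles; "joint_velocities": joint speeds; "joint_efforts": joint torques, N m; "tcp_pos": TCP position; "tool_rot": TCP orientation; "wrist_force": force on the tool from outside, world axes, zero at the start; "moment": the same for the moment, N m; "gripper_width": finger opening in m; "grasp_force": force on a finger pad.
Only numpy, scipy, OpenCV 4.12 (cv2) and the standard library are available. Lean on these libraries where they do the work, as an engineer would, in place of code of your own. Each camera call takes 0.05 s, during which the arm holds its last target. There are 200 camera calls.

## Task

The green folding drainer on the worktop has one slatted leaf that has been left leaning half open over its empty trough, the one to the robot's left. Push the leaf up and over its spine with the fingertips, without pinching it between the fingers, and press it down until it lies fully flat over the other trough, where the teaspoon is. Leave the teaspoon and all the other kitchenware standing and lying where they are.

Things in the scene. Friction and masses are not known exactly. Their poses are not given: they have to be found in the camera images.
- drainer: fixed green plastic drainer: two open troughs side by side, together 200 mm along its x by 250 mm along its y, rim 45 mm high. Origin at the centre of its underside. x runs along the spine (roughly away from the robot, within 30 degrees), y points across to the empty trough over which the leaf leans at the start (robot's left); the teaspoon's trough is on the -y side
- spine_mid (a point): middle of the hinge line (spine), 52 mm above the worktop, right above the drainer's origin; a steel rod 196 mm long between two small brackets, along the drainer's x
- leaf (a joint): leaf angle about the spine, rad: 0 = flat over the empty trough (drainer's +y side), 1.57 = straight up, 3.14 = flat over the teaspoon's trough (end stop). The hinge is stiff: the leaf stays where it is left; turning it takes 0.2 Nm plus its weight (0.1 to 0.2 kg), 2 to 4 N at the free edge. Starts between 0.35 and 0.95
- leaf_edge (a point): middle of the leaf's free edge, at mid-thickness, 135 mm from the hinge line. The leaf is a flat slatted board, 168 mm along the spine, 135 mm across, 8 mm thick, gaps 6 mm wide (too narrow for a finger). The edge juts 10 mm past the trough's outer wall when flat; at the start it stands about 98 to 162 mm above the worktop, open from outside and below
- teaspoon: steel teaspoon 150 mm long lying on the floor of the -y trough, below the rim. Leave it. Origin at its underside
- cup: plain steel cup without handle, 72 mm across, 85 mm high, standing beside the drainer, either beyond its far end or beyond its -y side (it may have changed places with the mug). Leave it. Origin at the centre of its underside
- mug: white mug, 76 mm across, 88 mm high, handle on its own +y side, standing in the other of these two places. Leave it. Origin at the centre of its underside
Mind the look-alikes: they are no part of the job. What is shaped like the mug but red or turquoise is not meant.

How it is judged:
By the outcome, as a careful person would: the job done as asked, in the order asked, and still so for the second after the job is handed in, with the robot touching nothing.
It also fails if it takes over 42 s, if anything falls off the work surface, if the arm or the gripper's body presses on something with over 40 N, if the wrist force passes 120 N, or if a joint passes its speed limit or range.

## Working session

There is one attempt and no reset: what is moved stays moved. The work goes in short steps, Python scripts to look and compute and a tool call to move; the robot and the scene stay as the last step left them, time stands still between calls to the robot, and variables do not carry over. Pictures are saved under pics/ and viewed, at most 10 in all, crops included, and the job is handed in when it is done.

Besides the shell and the picture viewer there is one more tool, called after "Request:" by a JSON object that holds its "name" and its "arguments". arm_command: Moves the arm, as the interface text tells. Its arguments: {"type":"object","properties":{"steps":{"type":"array","items":{"type":"object","properties":{"claw":{"type":"number"},"xyz":{"type":"array","items":{"type":"number"}},"turn":{"type":"number"}}}},"squeeze":{"type":"number"}},"required":["steps"]}

```bash
mkdir -p pics; ls
python3 - <<'E'
from workcell import *
import cv2,numpy as np
for n in("scene","top"):
    cv2.imwrite(f"pics/{n}0.png",grab_frame(n)[:,:,::-1]);print(n,camera_model(n))
    for l in("drainer","leaf","teaspoon","cup","mug"):
        print(l,[(round(d["score"],2),d["rect"]) for d in silhouettes(n,l)])
s=sense();print(s["tcp_pos"],s["tool_rot"],s["time"],s["wrist_force"])
E
```

```text
pics
scene {'mtx': array([[394.73779386,   0.        , 322.60247954],
       [  0.        , 394.73779386, 195.2077305 ],
       [  0.        ,   0.        ,   1.        ]]), 'origin': array([1.1723913 , 0.05519185, 0.60007479]), 'orientation': array([-1.64100102, -1.83545162,  0.81400915])}
drainer [(0.63, [287.6, 113.8, 127.6, 115.2])]
leaf [(0.71, [336.6, 116.5, 76.7, 78.6])]
teaspoon [(0.7, [301.5, 165.7, 29.9, 46.5])]
cup [(0.85, [377.6, 208.4, 39.3, 55.5])]
mug [(0.93, [139.9, 165.5, 60.8, 58.0]), (0.92, [188.5, 217.7, 55.8, 62.6]), (0.78, [225.6, 162.9, 43.1, 56.7]), (0.73, [195.6, 123.3, 41.9, 52.3])]
top {'mtx': array([[496.54838841,   0.        , 317.66227409],
       [  0.        , 496.54838841, 197.32614461],
       [  0.        ,   0.        ,   1.        ]]), 'origin': array([ 0.45713121, -0.02095369,  1.12688879]), 'orientation': array([-2.18604273,  2.13900632, -0.1690939 ])}
drainer [(0.96, [215.1, 191.0, 135.5, 118.8])]
leaf [(0.56, [213.5, 213.1, 81.9, 90.3])]
teaspoon [(0.9, [299.9, 212.2, 28.5, 62.9])]
cup [(0.8, [221.9, 147.8, 34.9, 42.4])]
mug [(0.97, [408.9, 259.9, 45.0, 52.7]), (0.91, [422.4, 182.8, 52.2, 36.9]), (0.91, [362.0, 122.0, 50.6, 42.7]), (0.87, [356.7, 186.8, 40.2, 51.4]), (0.5, [214.9, 213.8, 78.7, 89.2])]
[ 0.1938307  -0.54136679  0.23129919] [ 3.09524245e+00  5.37410897e-01 -8.53668563e-06] 0.6 [ 1.15766169  0.9678096  -0.48051342]
```

Run:
```python
import cv2
a=cv2.imread("pics/top0.png")[110:330,190:490];cv2.imwrite("pics/t1.png",cv2.resize(a,None,fx=2.66,fy=2.66,interpolation=cv2.INTER_CUBIC))
a=cv2.imread("pics/scene0.png")[80:300,130:430];cv2.imwrite("pics/s1.png",cv2.resize(a,None,fx=2.66,fy=2.66,interpolation=cv2.INTER_CUBIC))
```

```text
(no output)
```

View pics/t1.png

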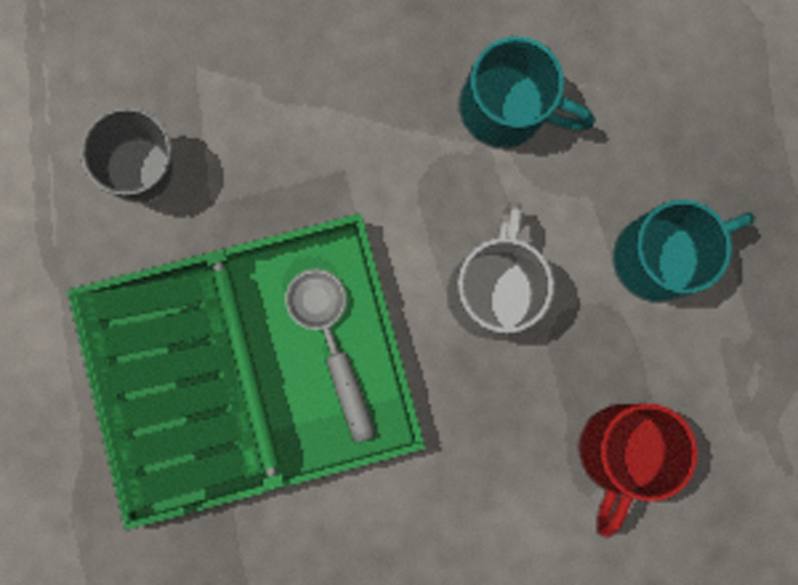

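View pics/s1.png

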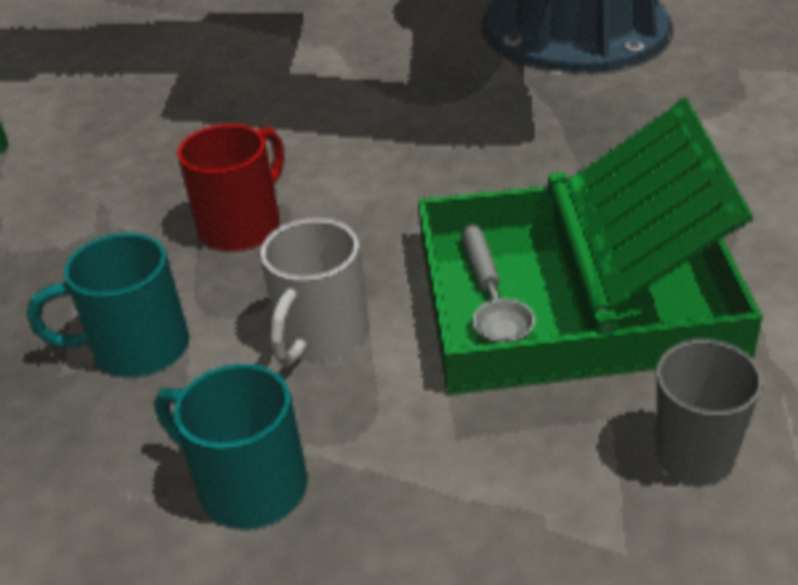

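The top crop shows the drainer with its leaf on the left: rim corners near (70,292), (360,217), (437,447) and (130,525), and the spine from (218,265) to (270,475). The steel cup is beyond the far end, and the white mug (505,285) is beyond the -y side. The look-alikes are two turquoise mugs (515,90) and (683,245) and a red one (650,450). In the scene crop the leaf's free edge runs from (685,100) to (750,215).

```bash
cat > h.py <<'E'
from workcell import *
import cv2,numpy as np
from scipy.spatial.transform import Rotation as R
from scipy.optimize import least_squares
def ray(n,p):
    c=camera_model(n);d=R.from_rotvec(c["orientation"]).apply(np.linalg.inv(c["mtx"])@[*p,1]);return c["origin"],d
def atz(n,p,z):
    o,d=ray(n,p);return o+d*(z-o[2])/d[2]
def proj(n,X):
    c=camera_model(n);q=R.from_rotvec(c["orientation"]).inv().apply(np.atleast_2d(X)-c["origin"])@c["mtx"].T;return q[:,:2]/q[:,2:]
E
python3 - <<'E'
from h import *
t=lambda p:np.array(p)/2.66+[190,110]
s=lambda p:np.array(p)/2.66+[130,80]
C=[atz("top",t(p),.045) for p in((70,292),(360,217),(437,447),(130,525))]
S=[atz("top",t(p),.052) for p in((218,265),(270,475))]
C=np.array(C);S=np.array(S);print(C.round(3),S.round(3))
print("sides",np.linalg.norm(C-np.roll(C,-1,0),axis=1),np.linalg.norm(S[0]-S[1]))
m=C.mean(0);x=(C[0]+C[1]-C[2]-C[3]);y=C[0]+C[3]-C[1]-C[2]
yaw=np.arctan2(x[1],x[0]);yaw2=np.arctan2(-y[0],y[1]);d=S[0]-S[1];print("c",m,S.mean(0),"yaw",yaw,yaw2,np.arctan2(d[1],d[0]))
def corners(v):
    cx,cy,w,a=v;ux=np.array([np.cos(w),np.sin(w),0]);uy=np.array([-np.sin(w),np.cos(w),0])
    e=np.array([cx,cy,.052])+.135*(np.cos(a)*uy+[0,0,np.sin(a)])
    return np.array([e-.084*ux,e+.084*ux])
obs=np.array([s((685,100)),s((750,215))])
y0=(yaw+yaw2)/2
r=least_squares(lambda v:(proj("scene",corners([m[0],m[1],y0,v[0]]))-obs).ravel(),[.6]);print(r.x,r.fun,corners([m[0],m[1],y0,r.x[0]]))
for n,p in(("cup",(127,150)),("mug",(505,285))):print(n,atz("top",t(p),.086))
o=sense();print(R.from_rotvec(o["tool_rot"]).as_matrix().round(3))
print(atz("scene",(131,131),0.05))
E
```

```text
[[ 0.548  0.176  0.045]
 [ 0.616 -0.061  0.045]
 [ 0.429 -0.126  0.045]
 [ 0.363  0.119  0.045]] [[0.573 0.055 0.052]
 [0.405 0.008 0.052]]
sides [0.24557976 0.19811919 0.25419056 0.19410998] 0.17449040426991427
c [0.48904837 0.02687085 0.045     ] [0.48856667 0.03148761 0.052     ] yaw 0.31746177118776053 0.2713868701239447 0.2727869793255471
[0.5841168] [-2.28880172  0.72730453 -1.33837842  1.6263498 ] [[0.37598275 0.11026593 0.12644748]
 [0.5367536  0.15901768 0.12644748]]
cup [0.65963017 0.12812407 0.086     ]
mug [ 0.55815538 -0.17516462  0.086     ]
[[ 0.941  0.337  0.   ]
 [ 0.337 -0.941 -0.   ]
 [-0.     0.    -1.   ]]
[ 0.38131872 -0.52085074  0.05      ]
```

View pics/top0.png

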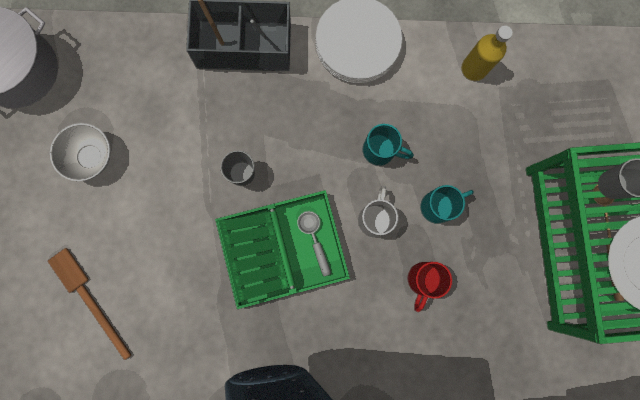

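The drainer is centred near (0.489, 0.029) with yaw about 0.285. The leaf is at about 0.58 rad, so its edge is at drainer y≈0.113 and z≈0.126, which fits the given ranges. The tool axes are nearly aligned with the drainer (tool y = drainer -y). I'll close the fingers and travel high to a point outside the leaf's edge.

Request:
{"name": "arm_command", "arguments": {"steps": [{"claw": 1,"xyz": [0,0,-0.03],"turn": 0.06},{"claw": 1,"xyz": [0.022,-0.031,0]},{"claw": 1,"xyz": [0.022,-0.031,0]},{"claw": 1,"xyz": [0.022,-0.031,0]},{"claw": 1,"xyz": [0.022,-0.031,0]},{"claw": 1,"xyz": [0.022,-0.031,0]},{"claw": 1,"xyz": [0.022,-0.031,0]},{"claw": 1,"xyz": [0.022,-0.031,0]},{"claw": 1,"xyz": [0.022,-0.031,0]},{"claw": 1,"xyz": [0.022,-0.031,0]},{"claw": 1,"xyz": [0.022,-0.031,0]}]}}

```text
$.steps[1]: bad value
```

Request:
{"name": "arm_command", "arguments": {"steps": [{"claw": 1,"xyz": [0.022,-0.031,0]},{"claw": 1,"xyz": [0.022,-0.031,0]},{"claw": 1,"xyz": [0.022,-0.031,0]},{"claw": 1,"xyz": [0.022,-0.031,0]},{"claw": 1,"xyz": [0.022,-0.031,0]},{"claw": 1,"xyz": [0.022,-0.031,0]},{"claw": 1,"xyz": [0.022,-0.031,0]},{"claw": 1,"xyz": [0.022,-0.031,0]},{"claw": 1,"xyz": [0.022,-0.031,0]},{"claw": 1,"xyz": [0.022,-0.031,0]},{"claw": 1,"xyz": [0,0,0]},{"claw": 1,"xyz": [0,0,0]}]}}

```text
$.steps[0]: bad value
```

```bash
cat >> h.py <<'E'
W=.285;O=np.array([.489,.029,0]);B=np.array([[np.cos(W),np.sin(W),0],[-np.sin(W),np.cos(W),0],[0,0,1]])
def show(name=None,cam="scene"):
    s=sense();M=R.from_rotvec(s["tool_rot"]).as_matrix()
    print("t",s["time"],"drainer",(B@(s["tcp_pos"]-O)).round(4),"yaw",np.arctan2(M[1,0],M[0,0]).round(3),"tilt",M[:,2].round(3),"F",(B@s["wrist_force"]).round(1))
    if name:
        a=grab_frame(cam)[80:300,230:530][:,:,::-1];cv2.imwrite(name,cv2.resize(a,None,fx=2.66,fy=2.66))
E
python3 -c "
from h import *
show()"
```

```text
t 0.6 drainer [-0.4436 -0.4644  0.2313] yaw 0.344 tilt [ 0. -0. -1.] F [ 1.4  0.6 -0.5]
```

Request:
{"name": "arm_command", "arguments": {"steps": [{"claw": 1,"xyz": [0,0,-0.03],"turn": 0.06},{"claw": 1,"xyz": [0.022,-0.031,0],"turn": 0},{"claw": 1,"xyz": [0.022,-0.031,0],"turn": 0},{"claw": 1,"xyz": [0.022,-0.031,0],"turn": 0},{"claw": 1,"xyz": [0.022,-0.031,0],"turn": 0},{"claw": 1,"xyz": [0.022,-0.031,0],"turn": 0},{"claw": 1,"xyz": [0.022,-0.031,0],"turn": 0},{"claw": 1,"xyz": [0.022,-0.031,0],"turn": 0},{"claw": 1,"xyz": [0.022,-0.031,0],"turn": 0},{"claw": 1,"xyz": [0.022,-0.031,0],"turn": 0},{"claw": 1,"xyz": [0.022,-0.031,0],"turn": 0}]}}

```text
time: 1.52
tcp_pos: [0.3184, -0.1805, 0.2615]
tool_rot: [3.109, 0.443, 0.001]
wrist_force: [1.4, 0.2, -0.1]
gripper_width: 0.0001
grasp_force: 0.0
```

```bash
python3 -c "
from h import *
show()"
```

```text
t 1.5167 drainer [-0.2227 -0.1531  0.2615] yaw 0.283 tilt [ 0.001 -0.001 -1.   ] F [ 1.4 -0.2 -0.1]
```

Request:
{"name": "arm_command", "arguments": {"steps": [{"claw": 1,"xyz": [0.022,-0.031,0],"turn": 0},{"claw": 1,"xyz": [0.022,-0.031,0],"turn": 0},{"claw": 1,"xyz": [0.022,-0.031,0],"turn": 0},{"claw": 1,"xyz": [0.022,-0.031,0],"turn": 0},{"claw": 1,"xyz": [0.022,-0.031,0],"turn": 0},{"claw": 1,"xyz": [0.022,-0.031,0],"turn": 0},{"claw": 1,"xyz": [0.022,-0.031,0],"turn": 0},{"claw": 1,"xyz": [0.022,-0.031,0],"turn": 0},{"claw": 1,"xyz": [0.022,-0.031,0],"turn": 0},{"claw": 1,"xyz": [0.022,-0.031,0],"turn": 0},{"claw": 1,"xyz": [0,-0.02,0],"turn": 0},{"claw": 1,"xyz": [0,0,0],"turn": 0}]}}

```text
time: 2.52
tcp_pos: [0.4363, 0.1997, 0.261]
tool_rot: [-3.108, -0.451, 0.001]
wrist_force: [-1.4, 0.1, 0.5]
gripper_width: 0.0
grasp_force: 0.0
```

Request:
{"name": "arm_command", "arguments": {"steps": [{"claw": 1,"xyz": [0,0,0.03],"turn": 0},{"claw": 1,"xyz": [0,0,0.04],"turn": 0},{"claw": 1,"xyz": [0,0,0.04],"turn": 0},{"claw": 1,"xyz": [0,0,0.04],"turn": 0},{"claw": 1,"xyz": [0,0,0.01],"turn": 0},{"claw": 1,"xyz": [0,0,0],"turn": 0},{"claw": 1,"xyz": [0,0,0],"turn": 0}]}}

```text
time: 3.1
tcp_pos: [0.4378, 0.1959, 0.1024]
tool_rot: [3.11, 0.444, 0.001]
wrist_force: [0.9, 0.7, 1.3]
gripper_width: -0.0003
grasp_force: 0.0
```

```bash
python3 -c "
from h import *
show('pics/a.png')"
```

```text
t 3.1 drainer [-0.0022  0.1746  0.1024] yaw 0.283 tilt [ 0. -0. -1.] F [1.1 0.4 1.3]
```

View pics/a.png

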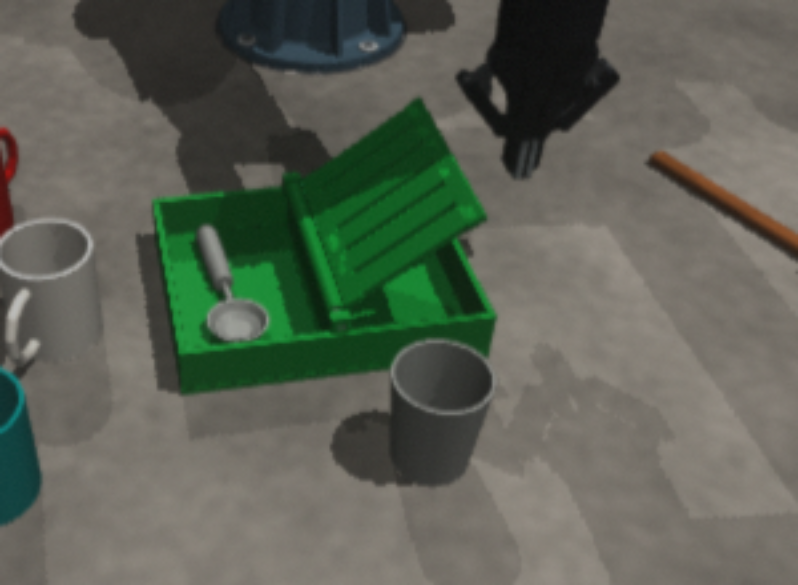

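The view shows the fingers closed with the tip around (520,175), outside the leaf's free edge, which runs (420,100)–(485,215). The way is clear. Next I'll approach and follow the edge's arc up.

Request:
{"name": "arm_command", "arguments": {"steps": [{"claw": 1,"xyz": [0,0.02,0],"turn": 0},{"claw": 1,"xyz": [0,0.02,0],"turn": 0},{"claw": 1,"xyz": [0,0.008,-0.006],"turn": 0},{"claw": 1,"xyz": [0,0.008,-0.01],"turn": 0},{"claw": 1,"xyz": [0,0.009,-0.011],"turn": 0},{"claw": 1,"xyz": [0,0.01,-0.009],"turn": 0},{"claw": 1,"xyz": [0,0.011,-0.008],"turn": 0},{"claw": 1,"xyz": [0,0,0],"turn": 0}]}}

```text
time: 3.82
tcp_pos: [0.4633, 0.1121, 0.1481]
tool_rot: [3.109, 0.443, 0.007]
wrist_force: [0.4, 0.4, -0.6]
gripper_width: 0.0003
grasp_force: 0.0
```

```bash
python3 -c "
from h import *
show('pics/b.png')"
```

```text
t 3.8167 drainer [-0.0013  0.087   0.1481] yaw 0.283 tilt [ 0.005 -0.001 -1.   ] F [ 0.5  0.3 -0.6]
```

View pics/b.png

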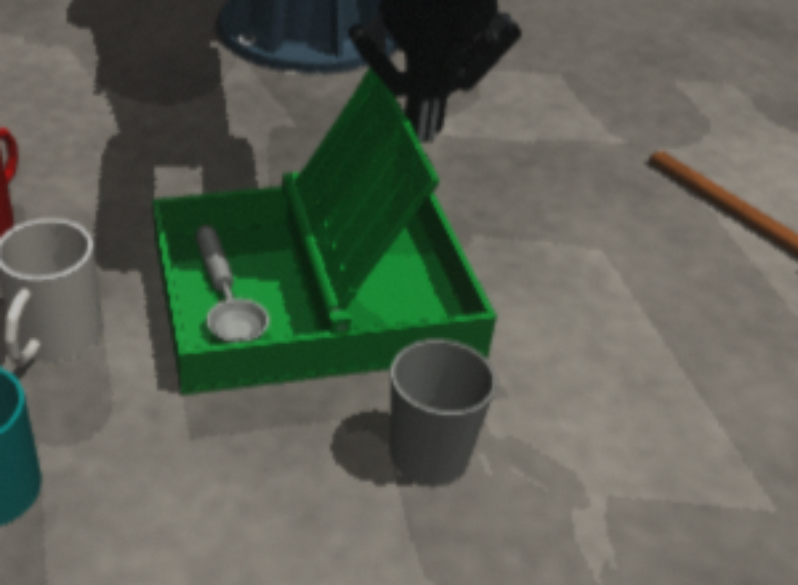

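The leaf has come up to about 1.0 rad, its edge at (375,70)–(437,185) with the finger against it. I'll continue up and over.

Request:
{"name": "arm_command", "arguments": {"steps": [{"claw": 1,"xyz": [0,0.011,-0.005],"turn": 0},{"claw": 1,"xyz": [0,0.012,-0.005],"turn": 0},{"claw": 1,"xyz": [0,0.013,-0.004],"turn": 0},{"claw": 1,"xyz": [0,0.013,-0.003],"turn": 0},{"claw": 1,"xyz": [0,0.012,-0.001],"turn": 0},{"claw": 1,"xyz": [0,0.012,0],"turn": 0},{"claw": 1,"xyz": [0,0.012,0.003],"turn": 0},{"claw": 1,"xyz": [0,0.012,0.004],"turn": 0},{"claw": 1,"xyz": [0,0,0],"turn": 0}]}}

```text
time: 4.62
tcp_pos: [0.4885, 0.0183, 0.1552]
tool_rot: [3.11, 0.441, -0.002]
wrist_force: [0.3, 0.1, 0.0]
gripper_width: -0.0
grasp_force: 0.0
```

```bash
python3 -c "
from h import *
show('pics/c.png')"
```

```text
t 4.6167 drainer [-0.0035 -0.0102  0.1552] yaw 0.282 tilt [-0.001 -0.001 -1.   ] F [ 0.3 -0.   0. ]
```

View pics/c.png

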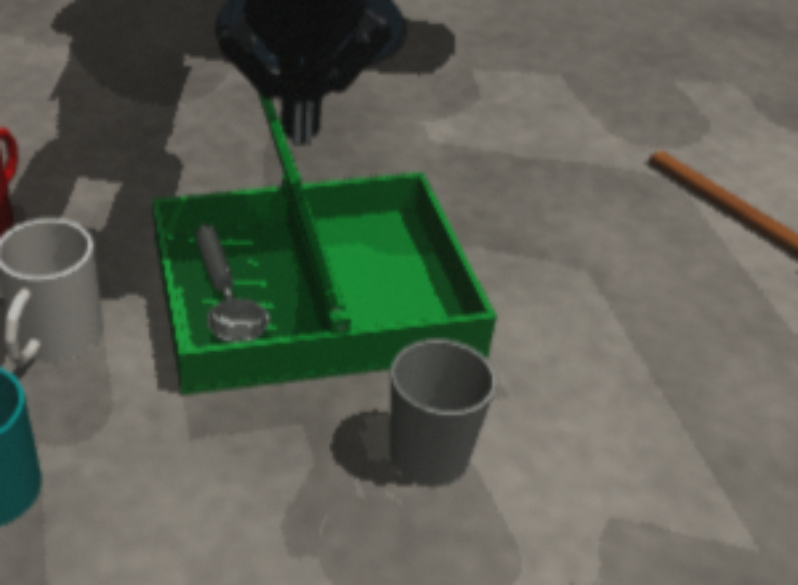

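The leaf is past vertical: edge-on to the camera, which means about 1.87 rad. I'll keep pushing over and then down.

Request:
{"name": "arm_command", "arguments": {"steps": [{"claw": 1,"xyz": [0,0.012,0.003],"turn": 0},{"claw": 1,"xyz": [0,0.012,0.004],"turn": 0},{"claw": 1,"xyz": [0,0.012,0.005],"turn": 0},{"claw": 1,"xyz": [0,0.009,0.01],"turn": 0},{"claw": 1,"xyz": [0,0.009,0.011],"turn": 0},{"claw": 1,"xyz": [0,0.008,0.012],"turn": 0},{"claw": 1,"xyz": [0,0.006,0.014],"turn": 0},{"claw": 1,"xyz": [0,0.006,0.014],"turn": 0},{"claw": 1,"xyz": [0,0.003,0.012],"turn": 0},{"claw": 1,"xyz": [0,0,0.008],"turn": 0},{"claw": 1,"xyz": [0,0,0.003],"turn": 0},{"claw": 1,"xyz": [0,0,0],"turn": 0}]}}

```text
time: 5.67
tcp_pos: [0.5088, -0.053, 0.059]
tool_rot: [-3.109, -0.444, 0.004]
wrist_force: [-0.4, -0.2, 0.3]
gripper_width: -0.0001
grasp_force: 0.0
```

```bash
python3 -c "
from h import *
show('pics/d.png')"
```

```text
t 5.6667 drainer [-0.0041 -0.0842  0.059 ] yaw 0.284 tilt [-0.003  0.001 -1.   ] F [-0.4 -0.1  0.3]
```

View pics/d.png

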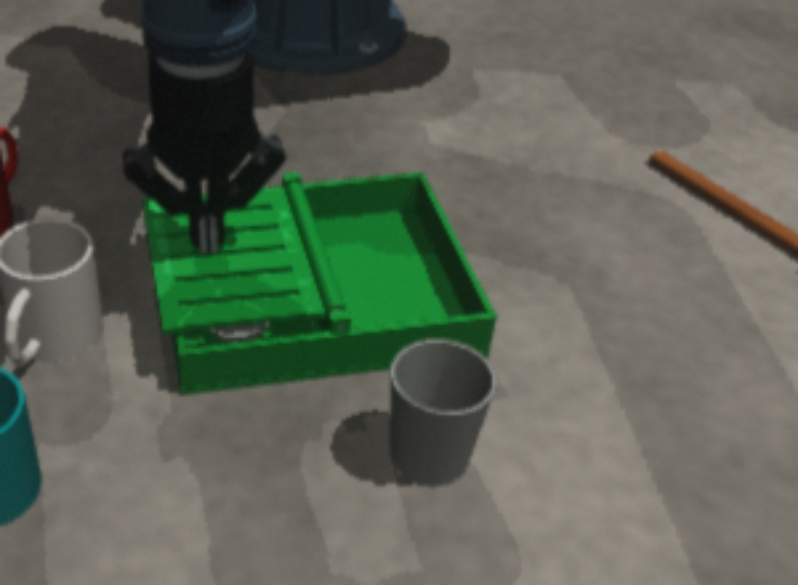

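The leaf is nearly flat over the spoon's trough, with the tip at (207,245) and no force yet. Pressing down gently, a little farther out.

Request:
{"name": "arm_command", "arguments": {"steps": [{"claw": 1,"xyz": [0,0.004,0.003],"turn": 0},{"claw": 1,"xyz": [0,0.004,0.002],"turn": 0},{"claw": 1,"xyz": [0,0,0.002],"turn": 0},{"claw": 1,"xyz": [0,0,0],"turn": 0}]}}

```text
time: 6.05
tcp_pos: [0.5126, -0.0608, 0.0558]
tool_rot: [-3.109, -0.445, -0.0]
wrist_force: [-9.1, 4.9, 21.4]
gripper_width: 0.0001
grasp_force: 11.0
```

At 21 N the tip sits at z=0.056, exactly the top face of a flat leaf, so it's on the end stop. Lifting straight off.

Request:
{"name": "arm_command", "arguments": {"steps": [{"claw": 1,"xyz": [0,0,0],"turn": 0},{"claw": 1,"xyz": [0,0,-0.01],"turn": 0},{"claw": 1,"xyz": [0,0,-0.03],"turn": 0},{"claw": 1,"xyz": [0,0,-0.04],"turn": 0},{"claw": 1,"xyz": [0,0,-0.04],"turn": 0},{"claw": 1,"xyz": [-0.02,0,-0.03],"turn": 0},{"claw": 1,"xyz": [-0.03,0,0],"turn": 0},{"claw": 1,"xyz": [-0.03,0,0],"turn": 0},{"claw": 1,"xyz": [0,0,0],"turn": 0},{"claw": 1,"xyz": [0,0,0],"turn": 0}]}}

```text
time: 6.88
tcp_pos: [0.4348, -0.084, 0.204]
tool_rot: [3.109, 0.442, 0.003]
wrist_force: [-0.1, -0.1, -0.1]
gripper_width: 0.0003
grasp_force: 0.0
```

Run:
```python
from h import *
show('pics/e.png')
a=np.deg2rad([180,176,172])
for t in a:
    P=[O+B.T@np.array([x,.135*np.cos(t),.052+.135*np.sin(t)]) for x in(-.084,.084)]
    print(((proj("scene",P)-[230,80])*2.66).round())
```

```text
t 6.8833 drainer [-0.0838 -0.0932  0.204 ] yaw 0.282 tilt [ 0.002 -0.001 -1.   ] F [-0.1 -0.1 -0.1]
[[134. 202.]
 [155. 333.]]
[[134. 194.]
 [155. 324.]]
[[134. 185.]
 [155. 315.]]
```

View pics/e.png

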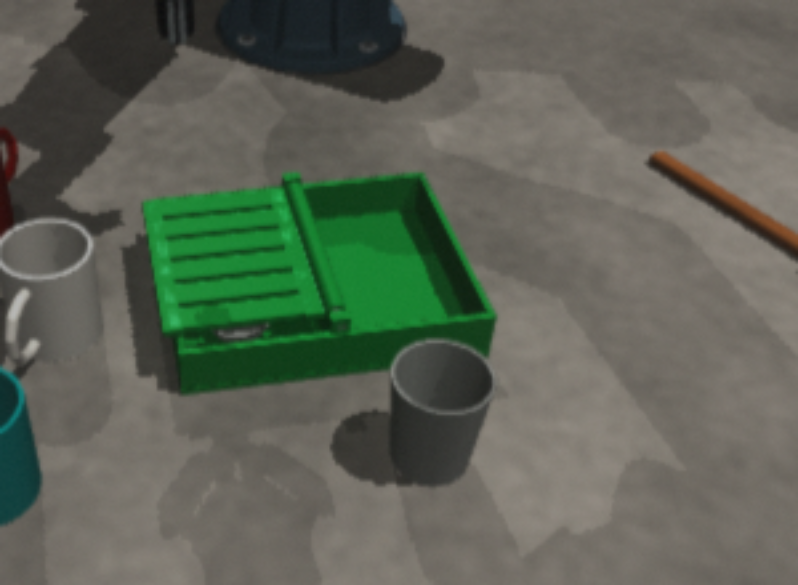

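The leaf lies flat and parallel to the rim, its edge at (146,203)–(163,330). The spoon, cup and mug have not moved, and the robot is clear. Handing in.

```bash
python3 -c "
from workcell import *
print(finish_job())"
```

```text
the job is handed in; nothing more can be done
None
```

The leaf was pushed over the spine with closed fingertips and pressed flat onto its stop over the teaspoon's trough. The spoon, cup and mug stayed where they were, and the job was handed in at about 7 s.

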